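Air the soap dishes, put them back on their mats and reset the airing minder

ROBOT

A 6-joint arm with a two-finger parallel gripper is mounted at the origin on the work surface. World frame = base frame: x ahead of the robot, y to its left, z up, the work surface at z = 0. Lengths are in mm, angles in rad, forces in N, time in s.
With the tool pointing down it reaches from about 275 to 750 mm from the base axis. Payload 10.2 kg.
Tool frame: the origin (TCP) lies at the very end of the fingers, on their centre line; the grasp point (between the pads) lies 19 mm behind it (manip.pinch_z is the distance from the TCP to the grasp point, in mm); x points along the fingers, z is the direction in which the jaws open and shut, and the axes are right-handed (so a half turn about x gives the same grasp; the last joint's range is limited). The gripper opens to 85 mm and grips with 20 to 120 N. Pads are 22 mm wide; open, the fingers measure 114 mm over their backs; the gripper's body (76 mm by 85 mm) begins 54 mm behind the grasp point. The pads swing forward as they close: fully open they stand 13 mm farther back than shut.
Start: joints at [-1.39, 0.313, 1.498, -0, 1.331, -0.223], TCP at [206.269, -482.788, 231.294] pointing down, gripper open.
Joint ranges: [-2.94, 2.94], [-0.97, 2.17], [0.19, 2.56], [-1.23, 4.37], [0.02, 3.11], [-2.88, 2.88]. Speed limits (rad/s): [2.39, 2.39, 3.01, 3.14, 3.14, 3.14].

INTERFACE

Orientations are given as a rotation vector (axis times angle).
In Python, from plant import manip, eyes gives the robot as it stands.
- The arm moves only by the shell command python3 -m handwheel 'ROWS'. ROWS is text: rows parted by semicolons, each of 7 numbers parted by spaces: the shift along the tool's x, y, z in m, then the turn, a rotation vector about the tool's x, y, z in degrees, then the gripper command: -1 is fully open, 1 is shut, values between are in proportion. In form: x y z ax ay az hand; .... A call has 1 to 20 rows; each row is the pose to reach, as a shift and turn from the pose measured when the call began, along the tool's axes at that moment; what a row does not reach only later rows make up. A row lasts 1/10 s, in which the tool goes at most 50 mm and 8.59 degrees, less where a joint would pass 70% of its speed; a pose out of reach is approached as far as the arm can. A call with a gripper value outside its range is refused whole. The fingers move at their own pace and stop on an object; the grip force is fixed at half the most. Time passes only in rows, so rows that repeat a pose let the fingers close. It gives the time, the measured TCP pose, the force and the opening at its end, in the units of the state.
- manip.observe(): the state, without advancing time (a new reading comes with each control period).
- eyes.grab_frame(name): name is "side" or "top"; returns a dict with "image" (480x640x3 uint8, red, green, blue), "vertical_fov" (degrees; the focal length in pixels is half the picture's height over the tangent of half this angle, whatever the lens; pixels are square), "cx", "cy" (the principal point, pixels), "dist" ([k1, k2, p1, p2, k3] as OpenCV has them; the pictures are not rectified), "R" (3x3) and "t" (3): a world point X has camera coordinates R X + t. Camera axes: x right, y down, z forward; pixel columns grow to the right and rows downward; lengths in mm; the calibration is good to about 2 mm. A picture is of the moment at which its call begins. There is no depth.
- manip.job_done(): hands the job in, once; it reports no verdict.
The state is a dict: "t": time; "q": joint angles; "qd": joint speeds; "joint_torque": joint torques, N m; "ee_pos": TCP position; "ee_rot": TCP orientation; "contact_force": force on the tool from outside, world axes, zero at the start; "moment": the same for the moment, N m; "finger_gap": finger opening in mm.
Only numpy, scipy, OpenCV 4.12 (cv2) and the standard library are available. Lean on these libraries where they do the work, as an engineer would, in place of code of your own. Each camera call takes 0.05 s, during which the arm holds its last target. There are 200 camera calls.

TASK

Air the lidded soap dishes on the bathroom counter one at a time, from the smallest to the largest (a dish found without a lid needs no airing): lift each lid by its fin, that edge first while the opposite edge stays down, then the whole lid only just clear of its dish (a few centimetres at most), and set it straight back, centred and fully seated, before opening the next. All three dishes, lidded ones closed, must end up in the middle of a mat of its own: slide it there along the counter, never lifting or tipping it. Finish with the airing minder's pointer lined up with its steel mark, turned there by the knob, and leave the toothbrush cup, pill organizer and brush alone.

Things in the scene. Friction and masses are not known exactly. Their poses are not given: they have to be found in the camera images.
- dish_small: the small round soap dish, white ceramic, 66 mm in diameter and 22 mm high, loose on the counter. Origin: centre of its underside, z up. Its lid may be missing; it is then a bare open dish with a soap cake in it.
- lid_small: bamboo petri-style lid of the small dish (None if missing), 77 mm in diameter, 90 g: top 5 mm thick; skirt 10 mm deep, 3 mm thick, overlapping the dish's wall with 2.5 mm play all round. Origin: centre of the skirt's lower edge; z up, top surface at z = 15 mm. Seated, the origin is 12 mm above the dish's origin, on its axis. A grip fin stands near the edge on its -x side.
- lid_small_near (a point): point on the lower edge of the small lid's skirt below the fin (lid frame x = -38.5 mm, z = 0), axes as the lid's. The upright fin is 10 mm thick along the lid's x, 30 mm along y, from z = 15 to 43 mm in the lid's frame, centred at x = -30.5 mm: its centre plane is 8 mm inward of this point. Its top is 55 mm above the counter when seated.
- lid_small_far (a point): point on the lower edge of the small lid's skirt across from the fin (lid frame x = +38.5 mm, z = 0)
- dish_middle: the middle round soap dish, white ceramic, 82 mm in diameter and 22 mm high, loose on the counter. Origin: centre of its underside, z up. Its lid may be missing; it is then a bare open dish with a soap cake in it.
- lid_middle: bamboo petri-style lid of the middle dish (None if missing), 93 mm in diameter, 90 g: top 5 mm thick; skirt 10 mm deep, 3 mm thick, overlapping the dish's wall with 2.5 mm play all round. Origin: centre of the skirt's lower edge; z up, top surface at z = 15 mm. Seated, the origin is 12 mm above the dish's origin, on its axis. A grip fin stands near the edge on its -x side.
- lid_middle_near (a point): point on the lower edge of the middle lid's skirt below the fin (lid frame x = -46.5 mm, z = 0), axes as the lid's. The upright fin is 10 mm thick along the lid's x, 30 mm along y, from z = 15 to 43 mm in the lid's frame, centred at x = -38.5 mm: its centre plane is 8 mm inward of this point. Its top is 55 mm above the counter when seated.
- lid_middle_far (a point): point on the lower edge of the middle lid's skirt across from the fin (lid frame x = +46.5 mm, z = 0)
- dish_large: the large round soap dish, white ceramic, 98 mm in diameter and 22 mm high, loose on the counter. Origin: centre of its underside, z up. Its lid may be missing; it is then a bare open dish with a soap cake in it.
- lid_large: bamboo petri-style lid of the large dish (None if missing), 109 mm in diameter, 90 g: top 5 mm thick; skirt 10 mm deep, 3 mm thick, overlapping the dish's wall with 2.5 mm play all round. Origin: centre of the skirt's lower edge; z up, top surface at z = 15 mm. Seated, the origin is 12 mm above the dish's origin, on its axis. A grip fin stands near the edge on its -x side.
- lid_large_near (a point): point on the lower edge of the large lid's skirt below the fin (lid frame x = -54.5 mm, z = 0), axes as the lid's. The upright fin is 10 mm thick along the lid's x, 30 mm along y, from z = 15 to 43 mm in the lid's frame, centred at x = -46.5 mm: its centre plane is 8 mm inward of this point. Its top is 55 mm above the counter when seated.
- lid_large_far (a point): point on the lower edge of the large lid's skirt across from the fin (lid frame x = +54.5 mm, z = 0)
- mat_1: one of three alike round dark mats, 124 mm in diameter with a pale border, flush with the counter (dishes slide over it freely). Origin: its centre, at counter height.
- mat_2: one of three alike round dark mats, 124 mm in diameter with a pale border, flush with the counter (dishes slide over it freely). Origin: its centre, at counter height.
- mat_3: one of three alike round dark mats, 124 mm in diameter with a pale border, flush with the counter (dishes slide over it freely). Origin: its centre, at counter height.
- dial: the airing minder: a fixed flat round white housing 136 mm in diameter, 24 mm high, with the knob at its centre. Origin: centre of its underside, z up.
- knob (a joint): angle of the grey knob, 0 to 9 rad, growing clockwise as seen from above; stays where it is left (friction 0.03 N m). Its grip is an upright bar 50 mm long, 14 mm thick, from 38 to 70 mm above the counter, on the housing's axis; at 0 the bar lies along the housing's x axis.
- knob_grip (a point): point on the knob's axis in the middle of the grip bar's height, 54 mm above the counter; its frame turns with the knob, x along the bar
- pointer_tip (a point): tip of the black pointer on the dial's face, 56 mm from the axis; geared to the knob: 1 rad of knob turns the pointer 0.3 rad the same way, clockwise from above as the knob's angle grows
- mark_tip (a point): the steel set mark on the dial's rim, the point of the dial's face that the pointer's tip should reach: 56 mm from the axis; it cannot be moved by touch and lies clockwise of the pointer at the start
- cup: teal ceramic toothbrush cup, 76 mm in diameter, 100 mm high; a bystander. Origin: centre of its underside.
- pills: closed grey pill organizer, 60 x 150 x 26 mm; a bystander. Origin: centre of its underside, y along its length.
- brush: bamboo-handled brush lying on the counter, 200 mm long, 28 mm high; a bystander. Origin: on its underside, 5 mm from mid-length; x along the handle towards the head.
Mind the look-alikes: they are no part of the job. Leave any purple or yellow look-alike of the dial alone.

How it is judged (in metres and radians):
On the way, in this order (a step that is already met when the one before it is completed fails the run):
1. the small lid's fin edge is raised clear of the rim while its opposite edge is still down (z of lid_small_near in the frame of dish_small above 0.026 m and z of lid_small_far in the frame of dish_small below 0.018 m), for 0.1 s.
2. then the whole small lid is just clear of its dish, still above it (z of each of lid_small_near, lid_small_far in the frame of dish_small above 0.025 m and horizontal distance between lid_small and dish_small below 0.04 m), for 0.1 s.
3. then the small lid is back, centred and fully seated (horizontal distance between lid_small and dish_small below 0.0045 m and z of lid_small in the frame of dish_small below 0.0145 m and angle between lid_small's own z axis and vertical below 0.04 rad), for 0.2 s.
4. the middle lid's fin edge is raised clear of the rim while its opposite edge is still down (z of lid_middle_near in the frame of dish_middle above 0.026 m and z of lid_middle_far in the frame of dish_middle below 0.018 m), for 0.1 s.
5. then the whole middle lid is just clear of its dish, still above it (z of each of lid_middle_near, lid_middle_far in the frame of dish_middle above 0.025 m and horizontal distance between lid_middle and dish_middle below 0.04 m), for 0.1 s.
6. then the middle lid is back, centred and fully seated (horizontal distance between lid_middle and dish_middle below 0.0045 m and z of lid_middle in the frame of dish_middle below 0.0145 m and angle between lid_middle's own z axis and vertical below 0.04 rad), for 0.2 s.
7. the large lid's fin edge is raised clear of the rim while its opposite edge is still down (z of lid_large_near in the frame of dish_large above 0.026 m and z of lid_large_far in the frame of dish_large below 0.018 m), for 0.1 s.
8. then the whole large lid is just clear of its dish, still above it (z of each of lid_large_near, lid_large_far in the frame of dish_large above 0.025 m and horizontal distance between lid_large and dish_large below 0.04 m), for 0.1 s.
9. then the large lid is back, centred and fully seated (horizontal distance between lid_large and dish_large below 0.0045 m and z of lid_large in the frame of dish_large below 0.0145 m and angle between lid_large's own z axis and vertical below 0.04 rad), for 0.2 s.
At the end, for the whole second after the job is handed in: Every dish stands flat on the counter within 18 mm of the centre of a mat, at rest, and each lid present is seated on its dish: centred within 4.5 mm, lid origin no more than 14.5 mm above the dish's origin, tilted under 0.04 rad. The pointer's tip is within 5 mm of the mark, the knob at rest (all of step 3 and all of step 6 and all of step 9 and (horizontal distance between dish_small and mat_1 below 0.018 m or horizontal distance between dish_small and mat_2 below 0.018 m or horizontal distance between dish_small and mat_3 below 0.018 m) and height (world z) of each of dish_small, dish_middle, dish_large below 0.004 m and angle between each of dish_small, dish_middle, dish_large's own z axis and vertical below 0.05 rad and linear speed of each of dish_small, lid_small, dish_middle, lid_middle, dish_large, lid_large below 0.02 m/s and (horizontal distance between dish_middle and mat_1 below 0.018 m or horizontal distance between dish_middle and mat_2 below 0.018 m or horizontal distance between dish_middle and mat_3 below 0.018 m) and (horizontal distance between dish_large and mat_1 below 0.018 m or horizontal distance between dish_large and mat_2 below 0.018 m or horizontal distance between dish_large and mat_3 below 0.018 m) and horizontal distance between pointer_tip and mark_tip below 0.005 m and velocity of joint knob between -0.05 and 0.05 rad/s); the robot touches nothing.
It fails at once if a lid is lifted far above its dish (its lower edge's centre over 8 cm above the counter) (height (world z) of any of lid_small, lid_middle, lid_large above 0.08 m).
It fails at once if a dish is lifted off the counter (2 cm) or tipped (0.35 rad) (height (world z) of any of dish_small, dish_middle, dish_large above 0.02 m or angle between any of dish_small, dish_middle, dish_large's own z axis and vertical above 0.35 rad).
It fails at once if the toothbrush cup is disturbed (moved over 3 cm) (distance of cup from where it was at the start of the episode above 0.03 m).
It fails at once if the pill organizer is disturbed (moved over 3 cm) (distance of pills from where it was at the start of the episode above 0.03 m).
It fails at once if the brush is disturbed (moved over 3 cm) (distance of brush from where it was at the start of the episode above 0.03 m).
Of lid_small, lid_middle, lid_large only 2 to 3 are there at a start; the rules pass over those that are not, and their reading is None.
At some moment in a run one of dish_small, dish_middle, dish_large may be knocked a few centimetres aside while the robot is not near it.
Once in a run the grip may slacken for a moment while it holds something.
It also fails if it takes over 210 s, if anything falls off the work surface, if the arm or the gripper's body presses on something with over 40 N, if the wrist force passes 120 N, or if a joint passes its speed limit or range.

## Working session

There is one attempt and no reset: what is moved stays moved. The work goes in short steps, Python scripts to look and compute and a shell command to move; the robot and the scene stay as the last step left them, time stands still between calls to the robot, and variables do not carry over. Pictures are saved under pics/ and viewed, about 12 in all and at most 16, crops included, and the job is handed in when it is done.

```bash
ls; mkdir -p pics
python3 - <<'E'
from plant import manip, eyes
import cv2
print(manip.observe())
for n in("top","side"):
    f=eyes.grab_frame(n); cv2.imwrite(f"pics/{n}0.png",f["image"][:,:,::-1])
    print({k:v for k,v in f.items() if k!="image"})
E
```

```text
pics
{'t': 0.0, 'q': array([-1.39040839e+00,  3.13460050e-01,  1.49843541e+00,  1.11117554e-05,
        1.33101873e+00, -2.23345963e-01]), 'qd': array([-0.00205928, -0.00017912,  0.00018111, -0.00032899, -0.00023742,
        0.00133802]), 'joint_torque': array([-2.88739298e-03, -4.12273550e+01, -2.59744906e+01, -3.60761396e-04,
        4.12837500e-03,  1.89001668e-05]), 'ee_pos': array([ 206.21839637, -482.52039675,  230.73057128]), 'ee_rot': array([ 0.90778359,  1.37449953, -0.90620034]), 'contact_force': array([0.2436453 , 0.80915172, 0.95998891]), 'moment': array([ 0.01859178,  0.00261775, -0.00219799]), 'finger_gap': 85.50728758621024}
{'vertical_fov': 56.28515543356678, 'cx': 323.4976413136031, 'cy': 239.4516265570592, 'dist': array([-0.09260567,  0.        ,  0.        ,  0.        ,  0.        ]), 'R': array([[-0.00379328, -0.99998944,  0.00259574],
       [-0.98849705,  0.0033572 , -0.15120289],
       [ 0.15119257, -0.00313943, -0.98849934]]), 't': array([-133.65445883,  477.81228438, 1485.68229924])}
{'vertical_fov': 43.219229599990385, 'cx': 319.50106657519416, 'cy': 239.13064337168714, 'dist': array([0.06827534, 0.        , 0.        , 0.        , 0.        ]), 'R': array([[-0.91236245, -0.40871843,  0.02332409],
       [-0.2341469 ,  0.47424336, -0.84868631],
       [ 0.33581244, -0.77977079, -0.52838199]]), 't': array([ 376.19231242,  214.59877859, 1388.84828185])}
```

View pics/top0.png

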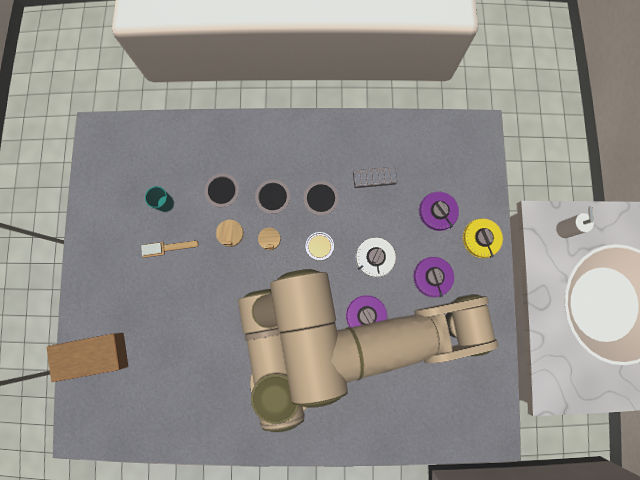

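View pics/side0.png

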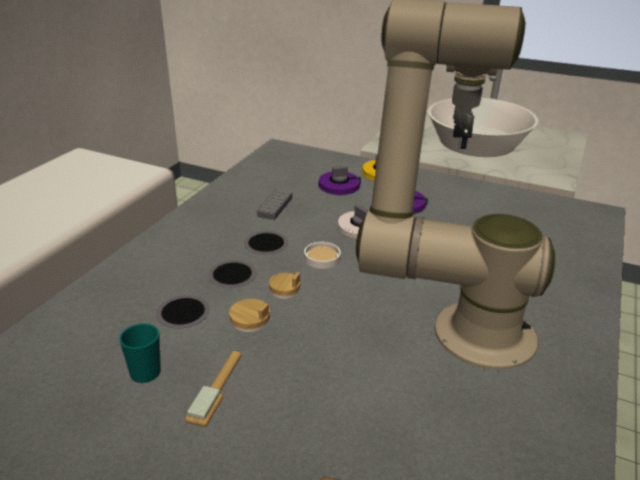

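The top view shows two bamboo lids at (229,233) and (269,238), a bare dish at (320,245), mats at (222,190), (273,197) and (321,198), and the white dial at (376,257). The cup, brush and pills are clear of these. In the side view both fins are on the robot-facing side of their lids.

```bash
cat > h.py <<'E'
import numpy as np, cv2
from plant import manip, eyes
from scipy.spatial.transform import Rotation as Ro
def grab(n):
    f=eyes.grab_frame(n); f["hsv"]=cv2.cvtColor(f["image"],cv2.COLOR_RGB2HSV)
    fl=240/np.tan(np.radians(f["vertical_fov"]/2)); f["K"]=np.array([[fl,0,f["cx"]],[0,fl,f["cy"]],[0,0,1.]]); return f
def ray(f,uv,z):
    p=cv2.undistortPoints(np.float64(uv).reshape(-1,1,2),f["K"],f["dist"]).reshape(-1,2)
    d=np.c_[p,np.ones(len(p))]@f["R"]; c=-f["R"].T@f["t"]
    z=np.broadcast_to(z,len(p)); return c+d*((z-c[2])/d[:,2])[:,None]
def proj(f,X):
    return cv2.projectPoints(np.float64(X).reshape(-1,1,3),cv2.Rodrigues(f["R"])[0],f["t"],f["K"],f["dist"])[0].reshape(-1,2)
def blobs(m,amin=60):
    m=cv2.morphologyEx(m.astype(np.uint8)*255,cv2.MORPH_OPEN,np.ones((2,2),np.uint8))
    cs,_=cv2.findContours(m,cv2.RETR_EXTERNAL,cv2.CHAIN_APPROX_NONE)
    return [c.reshape(-1,2) for c in cs if cv2.contourArea(c)>amin]
def circ(P): # least squares circle
    A=np.c_[2*P[:,:2],np.ones(len(P))]; s=np.linalg.lstsq(A,(P[:,:2]**2).sum(1),rcond=None)[0]
    return s[0],s[1],np.sqrt(s[2]+s[0]**2+s[1]**2)
def crop(f,u0,v0,u1,v1,k,name):
    cv2.imwrite("pics/"+name,cv2.resize(f["image"][v0:v1,u0:u1,::-1],None,fx=k,fy=k,interpolation=cv2.INTER_CUBIC))
def masks(f):
    h,s,v=[f["hsv"][...,i].astype(int) for i in range(3)]
    return {"bamboo":(h>8)&(h<28)&(s>90)&(v>110),"white":(v>175)&(s<45),"dark":(v<50)}
E
cat > meas.py <<'E'
from h import *
f=grab("top"); m=masks(f)
for k,z in(("bamboo",27),("white",22),("dark",0)):
    for c in blobs(m[k]):
        u,v=c.mean(0)
        if not(130<u<420 and 150<v<290): continue
        P=ray(f,c,z); h=cv2.convexHull(P[:,:2].astype(np.float32)).reshape(-1,2)
        (x,y),r=cv2.minEnclosingCircle(h); print(k,len(c),"px",np.round([u,v]),"lsq",np.round(circ(P),1),"enc",np.round([x,y,r],1))
np.set_printoptions(suppress=True,precision=1)
E
python3 - <<'E'
from meas import *
g=grab("side")
crop(f,200,165,420,290,3.6,"t1.png"); crop(g,220,220,420,340,4,"s1.png")
E
```

```text
bamboo 96 px [177. 247.] lsq [438.7 361.1  46.6] enc [447.3 361.   68.8]
bamboo 67 px [270. 240.] lsq [481.6  48.   35.2] enc [480.   48.8  38. ]
bamboo 77 px [230. 234.] lsq [501.5 184.4  43.4] enc [500.2 184.9  45.7]
white 89 px [320. 253.] lsq [ 453.9 -124.1   43.8] enc [ 453.7 -123.7   48.6]
white 53 px [152. 250.] lsq [446.  458.6  27.4] enc [444.7 459.6  35.9]
white 116 px [376. 258.] lsq [ 417.3 -317.1   64.9] enc [ 416.6 -316.8   67.6]
dark 189 px [271. 198.] lsq [632.9  40.8  36.2] enc [634.3  41.6  47.5]
dark 125 px [222. 190.] lsq [656.8 224.7  40.6] enc [658.5 224.5  47.5]
```

View pics/t1.png

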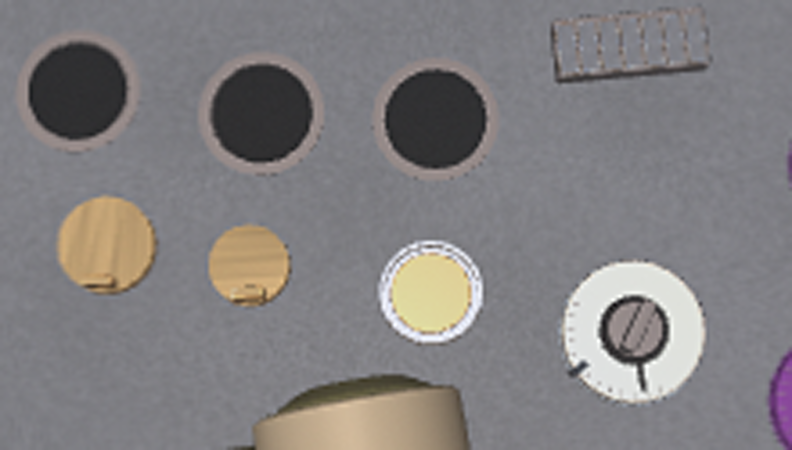

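View pics/s1.png

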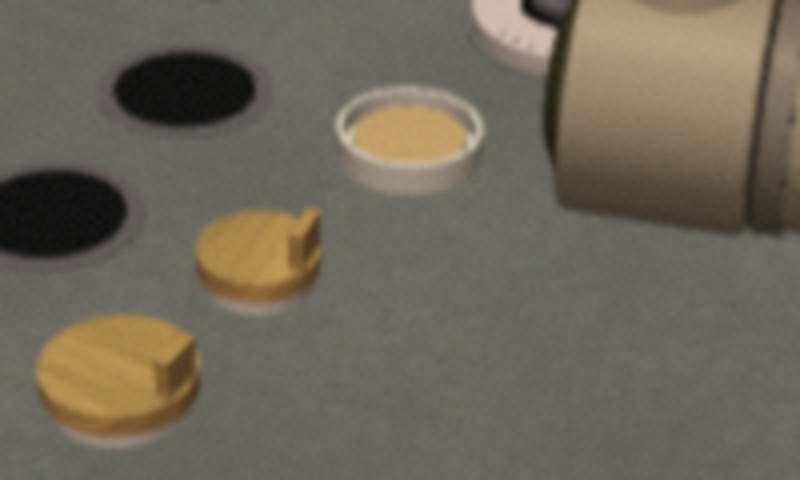

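Sizes agree: the small lid (r≈38 mm) is near (480,48), the middle lid (r≈46) is near (500,185), and the bare dish near (458,-123) is the large one. The dial's pointer is at crop (643,390), its mark at crop (578,370). Next I'll zoom on the fins.

Run:
```python
from h import *
f=grab("top"); g=grab("side")
R=lambda im,u,v:cv2.resize(im[v:v+30,u:u+40,::-1],(400,300),interpolation=cv2.INTER_CUBIC)
cv2.imwrite("pics/fin.png",np.vstack([np.hstack([R(f["image"],250,225),R(f["image"],210,218)]),np.hstack([R(g["image"],265,268),R(g["image"],232,297)])]))
# mats, dark + wide; dish rim; dial
h,s,v=[f["hsv"][...,i].astype(int) for i in range(3)]
for (u,w) in((222,190),(273,197),(321,198)):
    m=np.zeros((480,640),bool); m[w-18:w+18,u-20:u+20]=(v<75)[w-18:w+18,u-20:u+20]
    c=max(blobs(m),key=len); print("mat",np.round(circ(ray(f,cv2.convexHull(c).reshape(-1,2),0)),1))
m=np.zeros((480,640),bool); m[228:265,302:338]=((v>165)&(s<40))[228:265,302:338]
c=np.vstack(blobs(m,5)); P=ray(f,cv2.convexHull(c).reshape(-1,2),22); print("large",np.round(circ(P),1))
for (u,w,z) in((229,233,27),(269,238,27)):
    m=np.zeros((480,640),bool); m[w-18:w+18,u-20:u+20]=masks(f)["bamboo"][w-18:w+18,u-20:u+20]
    c=max(blobs(m),key=len); c=c[c[:,1]<w+4]; print("lid",np.round(circ(ray(f,c,z)),1))
print(np.round(proj(f,[[0,0,0]]),1))
for n in (f,): print("dial",ray(f,[[376,257]],24))
```

```text
mat [658.8 224.3  48.1]
mat [635.4  41.5  48.6]
mat [ 628.8 -129.    48.8]
large [ 455.  -124.4   48.5]
lid [500.9 184.7  43.8]
lid [480.5  48.9  36. ]
[[283.6 382.3]]
dial [[ 418.16433582 -314.02032555   24.        ]]
```

View pics/fin.png

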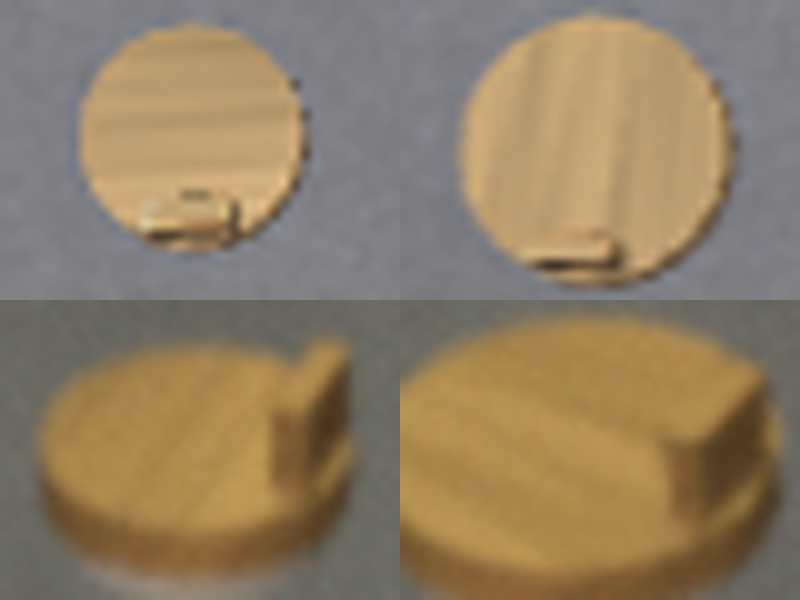

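Crops: the small fin's top is centred at about px (268.5,245.9) and the middle fin's at about (226.5,242.3). Both fins lie nearly along world y, and both lids are seated.

```bash
cat > loc.py <<'E'
from h import *
def loc(dx,dy,dz):  # world displacement -> tool axes (m)
    o=manip.observe(); R=Ro.from_rotvec(o["ee_rot"]).as_matrix(); return np.round(R.T@np.array([dx,dy,dz])/1000,4)
E
python3 - <<'E'
from h import *
f=grab("top"); g=grab("side")
for n,p,c,r in(("s",(268.5,245.9),(480.5,48.9),30.5),("m",(226.5,242.3),(500.9,184.7),38.5)):
    P=ray(f,[p],55)[0][:2]; d=P-c; print(n,P,d,np.hypot(*d),"r exp",r,"yaw of -x dir",np.arctan2(-d[1],-d[0]))
# side: fin top corners small / middle
for n,p in(("s",[(265+29.7-.5,268+9.5-.5),(265+32.8,268+4.2)]),("m",[(232+28.5,297+13.6),(232+36,297+7)])):
    P=ray(g,p,55); print(n,P)
    # pick finer
for n,c,z in(("s",(480.5,48.9),27),("m",(500.9,184.7),27)):
    m=masks(g)["bamboo"]
    print(n,"side proj of lid centre",proj(g,[[c[0],c[1],27]]))
o=manip.observe(); print(Ro.from_rotvec(o["ee_rot"]).as_matrix())
E
```

```text
s [453.29022612  48.85837796] [-27.20977388  -0.04162204] 27.209805717743198 r exp 30.5 yaw of -x dir 0.0015296710336551774
m [465.92400376 190.67685574] [-34.97599624   5.97685574] 35.48299758501295 r exp 38.5 yaw of -x dir -0.16924969033460718
s [[452.79405857  62.25785322  55.        ]
 [453.7803366   40.33058247  55.        ]]
m [[463.50633274 210.3691668   55.        ]
 [459.74736608 182.27346456  55.        ]]
s side proj of lid centre [[286.49456074 280.56042922]]
m side proj of lid centre [[251.95382031 309.42117904]]
[[-2.17200604e-05  9.19574822e-01  3.92914935e-01]
 [ 1.78629323e-04  3.92914932e-01 -9.19574806e-01]
 [-9.99999984e-01  5.02129083e-05 -1.72797164e-04]]
```

```bash
python3 -m handwheel '0.1 0.435 -0.392 -68 0 0 -1;0.1 0.435 -0.392 -68 0 0 -1;0.1 0.435 -0.392 -68 0 0 -1;0.1 0.435 -0.392 -68 0 0 -1;0.1 0.435 -0.392 -68 0 0 -1;0.1 0.435 -0.392 -68 0 0 -1;0.1 0.435 -0.392 -68 0 0 -1;0.1 0.435 -0.392 -68 0 0 -1;0.1 0.435 -0.392 -68 0 0 -1;0.1 0.435 -0.392 -68 0 0 -1;0.1 0.435 -0.392 -68 0 0 -1;0.1 0.435 -0.392 -68 0 0 -1;0.1 0.435 -0.392 -68 0 0 -1;0.1 0.435 -0.392 -68 0 0 -1;0.1 0.435 -0.392 -68 0 0 -1;0.1 0.435 -0.392 -68 0 0 -1;0.1 0.435 -0.392 -68 0 0 -1;0.1 0.435 -0.392 -68 0 0 -1'
cat > st.py <<'E'
from loc import *
o=manip.observe(); R=Ro.from_rotvec(o["ee_rot"]).as_matrix()
print(round(o["t"],1),"pos",np.round(o["ee_pos"],1),"gap",round(o["finger_gap"],1),"F",np.round(o["contact_force"],1)); print("x",R[:,0].round(3),"y",R[:,1].round(3),"z",R[:,2].round(3),"q",o["q"].round(2))
E
python3 st.py
python3 - <<'E'
from meas import *
g=grab("side"); crop(g,200,170,400,320,4,"s2.png")
E
```

```text
t: 2.2
ee_pos: [452.2, 48.1, 131.5]
ee_rot: [-0.015, 1.57, 0.015]
contact_force: [0.7, 0.4, -0.2]
finger_gap: 85.4
2.2 pos [452.2  48.1 131.5] gap 85.4 F [ 0.7  0.4 -0.2]
x [ 0.  0. -1.] y [-0.019  1.     0.   ] z [1.    0.019 0.   ] q [-0.15  0.27  1.84  0.    1.03 -0.17]
bamboo 109 px [174. 248.] lsq [414.5 364.1  61.1] enc [445.6 373.3  81. ]
bamboo 46 px [222. 231.] lsq [507.8 205.8  26.1] enc [507.7 204.7  38.2]
white 53 px [152. 250.] lsq [446.  458.6  27.4] enc [444.7 459.6  35.9]
white 93 px [320. 253.] lsq [ 453.3 -124.1   43.5] enc [ 453.7 -123.7   48.6]
white 116 px [376. 258.] lsq [ 417.2 -317.3   65. ] enc [ 416.6 -316.8   67.6]
dark 52 px [214. 193.] lsq [648.4 253.4  21.3] enc [650.2 254.6  30. ]
dark 77 px [229. 193.] lsq [653.7 208.4  29.3] enc [654.7 211.7  42.8]
```

View pics/s2.png

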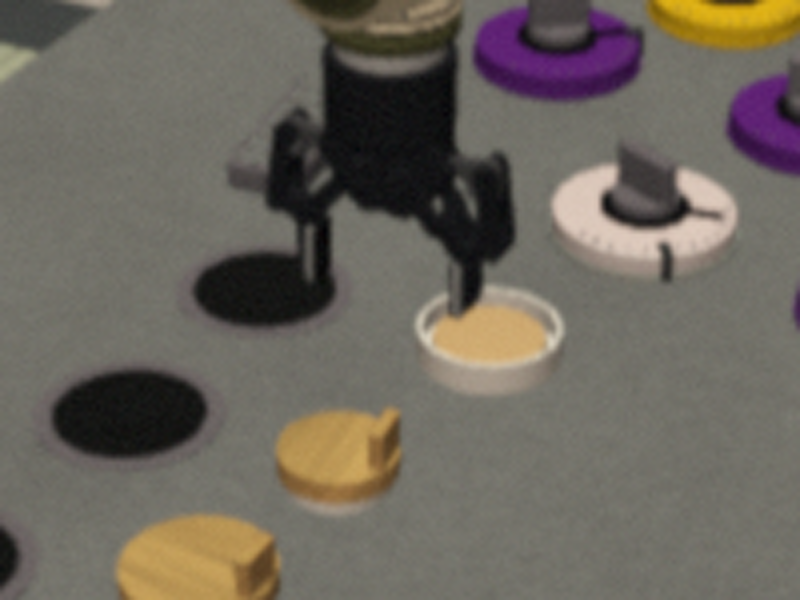

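The arm is over the small fin. Descending and gripping.

```bash
python3 -m handwheel '0.05 0.001 0 0 0 0 -1;0.08 0.001 0 0 0 0 -1;0.099 0.001 0 0 0 0 -1;0.099 0.001 0 0 0 0 -1;0.099 0.001 0 0 0 0 0;0.099 0.001 0 0 0 0 0.5;0.099 0.001 0 0 0 0 1;0.099 0.001 0 0 0 0 1;0.099 0.001 0 0 0 0 1;0.099 0.001 0 0 0 0 1;0.099 0.001 0 0 0 0 1;0.099 0.001 0 0 0 0 1'; python3 st.py;python3 - <<'E'
from h import *
g=grab("side"); crop(g,230,220,380,320,5,"s3.png")
E
```

```text
t: 3.5
ee_pos: [452.5, 49.3, 32.9]
ee_rot: [-0.015, 1.57, 0.015]
contact_force: [-2.0, -0.1, 5.9]
finger_gap: 8.7
3.5 pos [452.5  49.3  32.9] gap 8.7 F [-2.  -0.1  5.9]
x [ 0.001  0.    -1.   ] y [-0.019  1.     0.   ] z [1.    0.019 0.001] q [-0.15  0.44  1.92  0.    0.78 -0.17]
```

View pics/s3.png

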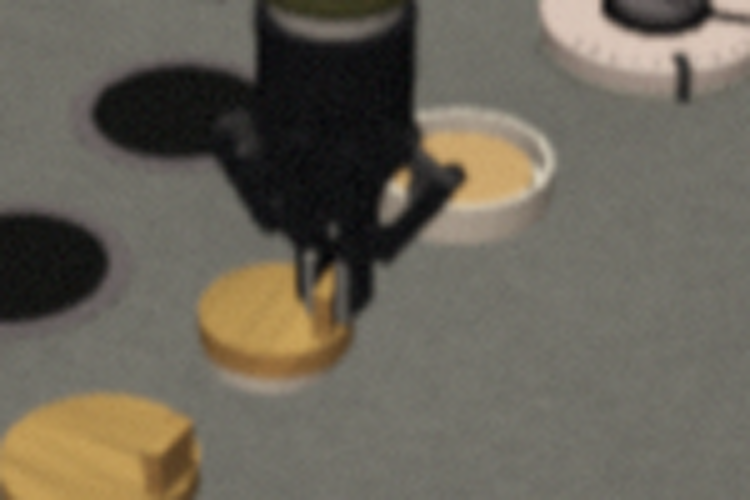

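The gap of 8.7 mm and the picture confirm the fin is held. Next comes the tilt, pivoting about the far rim.

```bash
python3 -m handwheel '-0.0045 0 0.0006 0 4 0 1;-0.0095 0 0.0023 0 8.5 0 1;-0.017 0 0.0042 0 13 0 1;-0.017 0 0.0042 0 13 0 1;-0.017 0 0.0042 0 13 0 1;-0.017 0 0.0042 0 13 0 1;-0.017 0 0.0042 0 13 0 1'; python3 st.py;python3 - <<'E'
from h import *
g=grab("side"); crop(g,250,240,350,315,8,"s4.png")
# expected side pixels: near edge bottom at z=31/ seated 12 ; far edge z=14
print(proj(g,[[480+38.5,49,14],[480+38.5,49,25],[483-38.5,49,31],[483-38.5,49,12]]))
E
```

```text
t: 4.25
ee_pos: [456.2, 49.5, 49.8]
ee_rot: [-0.017, 1.796, 0.014]
contact_force: [0.8, 0.8, -1.3]
finger_gap: 8.8
4.2 pos [456.2  49.5  49.8] gap 8.8 F [ 0.8  0.8 -1.3]
x [-0.224 -0.004 -0.975] y [-0.019  1.     0.   ] z [ 0.974  0.019 -0.224] q [-0.13  0.53  1.73 -0.04  1.11 -0.13]
[[272.92216051 280.90719769]
 [272.84838933 277.32116859]
 [299.62096553 283.03186395]
 [299.57256374 289.28629952]]
```

View pics/s4.png

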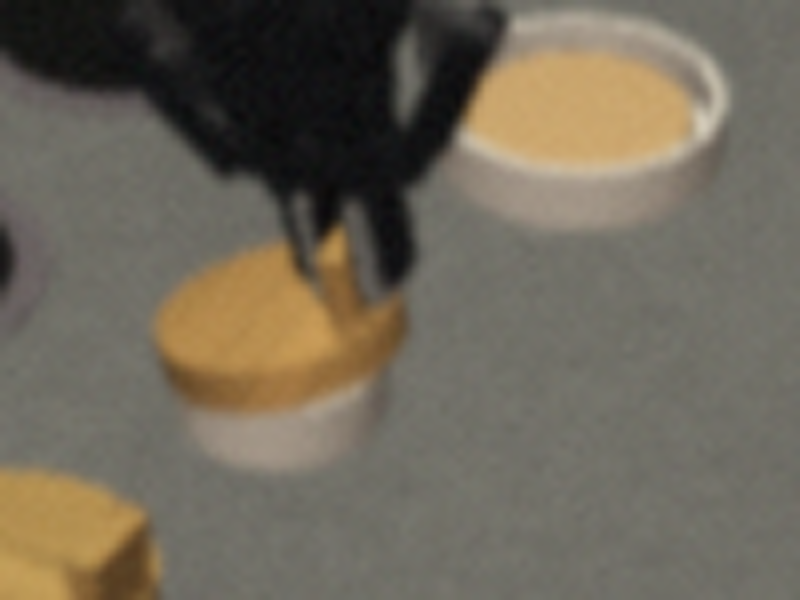

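The lid is tilted with its far edge down. Next: level and raise, hold, then lower it straight back.

```bash
python3 -m handwheel '-0.001 0 -0.002 0 -5 0 1;-0.003 0 -0.0045 0 -10 0 1;-0.0035 0 -0.0045 0 -13 0 1;-0.0035 0 -0.0045 0 -13 0 1;-0.0035 0 -0.0045 0 -13 0 1;-0.0035 0 -0.0045 0 -13 0 1;-0.0035 0 -0.0045 0 -13 0 1;-0.0035 0 -0.0045 0 -13 0 1'; python3 st.py;python3 - <<'E'
from h import *
g=grab("side"); crop(g,250,240,350,315,8,"s5.png")
E
```

```text
t: 5.1
ee_pos: [452.8, 49.4, 54.1]
ee_rot: [-0.015, 1.57, 0.015]
contact_force: [-0.5, -0.2, -0.5]
finger_gap: 8.6
5.1 pos [452.8  49.4  54.1] gap 8.6 F [-0.5 -0.2 -0.5]
x [ 0.  0. -1.] y [-0.019  1.     0.   ] z [1.    0.019 0.001] q [-0.15  0.4   1.9   0.    0.83 -0.17]
```

View pics/s5.png

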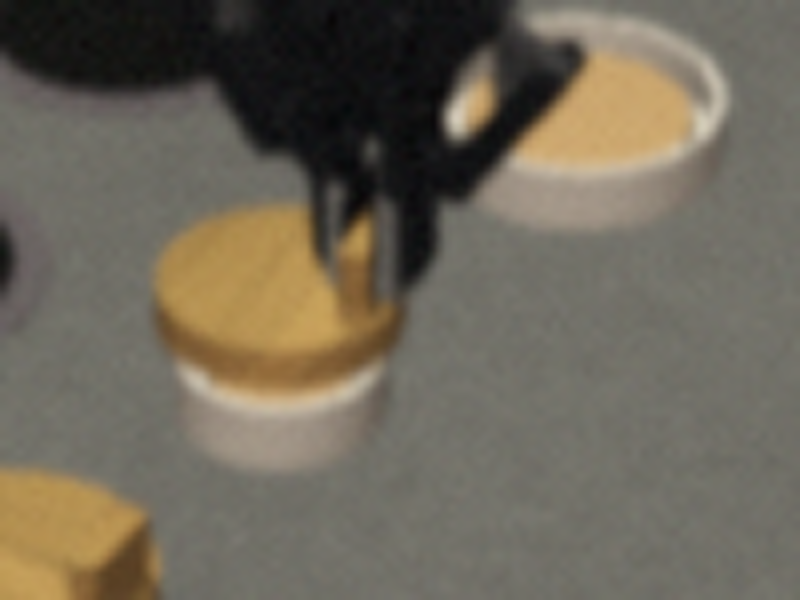

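The lid is level and clear of the rim. Lowering it back.

```bash
python3 -m handwheel '0.006 0 0 0 0 0 1;0.012 0 0 0 0 0 1;0.017 0 0 0 0 0 1;0.0212 0 0 0 0 0 1;0.0212 0 0 0 0 0 1;0.0212 0 0 0 0 0 1;0.0212 0 0 0 0 0 1;0.0212 0 0 0 0 0 1'; python3 st.py;python3 - <<'E'
from h import *
g=grab("side"); crop(g,250,240,350,315,8,"s6.png")
E
```

```text
t: 5.95
ee_pos: [452.8, 49.4, 32.9]
ee_rot: [-0.015, 1.57, 0.015]
contact_force: [-0.9, 0.8, 3.4]
finger_gap: 9.0
6.0 pos [452.8  49.4  32.9] gap 9.0 F [-0.9  0.8  3.4]
x [ 0.001  0.    -1.   ] y [-0.019  1.     0.   ] z [1.    0.019 0.001] q [-0.15  0.44  1.92  0.    0.78 -0.17]
```

View pics/s6.png

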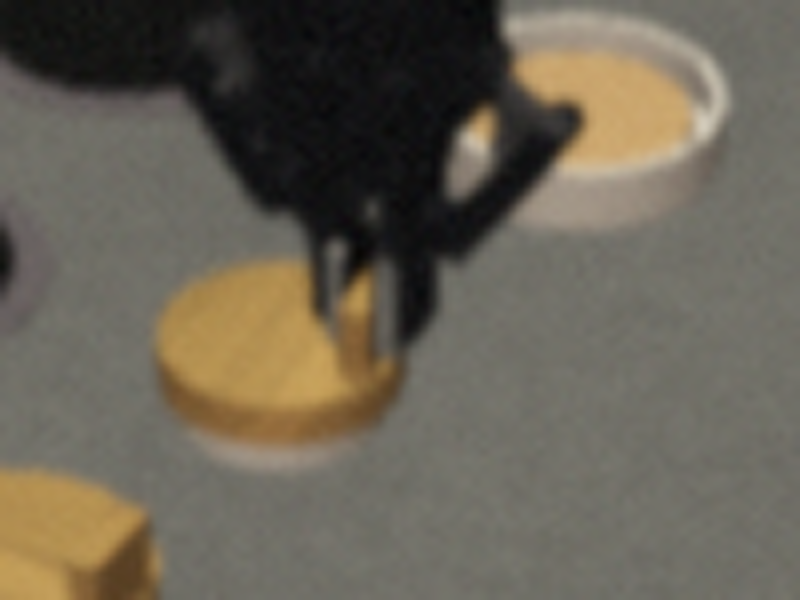

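It is seated, with 3.4 N pressing it home. I'll slide the closed dish by the held fin to mat 2: +152 mm in x, -8 mm in y.

```bash
python3 -m handwheel '0 -0.0005 0.006 0 0 0 1;0 -0.001 0.016 0 0 0 1;0 -0.002 0.028 0 0 0 1;0 -0.003 0.04 0 0 0 1;0 -0.004 0.052 0 0 0 1;0 -0.005 0.064 0 0 0 1;0 -0.006 0.076 0 0 0 1;0 -0.007 0.088 0 0 0 1;0 -0.008 0.1 0 0 0 1;0 -0.009 0.112 0 0 0 1;0 -0.009 0.124 0 0 0 1;0 -0.01 0.136 0 0 0 1;0 -0.011 0.146 0 0 0 1;0 -0.011 0.152 0 0 0 1;0 -0.011 0.152 0 0 0 1;0 -0.011 0.152 0 0 0 1;0 -0.011 0.152 0 0 0 1'; python3 st.py
```

```text
t: 7.7
ee_pos: [604.9, 41.3, 33.0]
ee_rot: [-0.015, 1.57, 0.015]
contact_force: [1.6, 0.5, 1.2]
finger_gap: 8.9
7.7 pos [604.9  41.3  33. ] gap 8.9 F [1.6 0.5 1.2]
x [ 0.001  0.    -1.   ] y [-0.019  1.     0.   ] z [1.    0.019 0.001] q [-0.12  0.7   1.45  0.    0.99 -0.14]
```

```bash
python3 -m handwheel '0 0 0 0 0 0 -1;0 0 0 0 0 0 -1;0 0 0 0 0 0 -1;0 0 0 0 0 0 -1;0 0 0 0 0 0 -1;-0.05 0 0 0 0 0 -1;-0.1 0 0 0 0 0 -1;-0.1 0.04 -0.035 5 0 0 -1;-0.1 0.08 -0.07 9.7 0 0 -1;-0.1 0.12 -0.105 9.7 0 0 -1;-0.1 0.154 -0.138 9.7 0 0 -1;-0.1 0.154 -0.138 9.7 0 0 -1;-0.1 0.154 -0.138 9.7 0 0 -1'; python3 st.py
cat > look.py <<'E'
from h import *
import sys
f=grab("top"); g=grab("side")
a=np.vstack([f["image"][165:285,190:350],g["image"][220:340,170:330]])
cv2.imwrite("pics/"+sys.argv[1],cv2.resize(np.hstack([a[:120],a[120:]])[:,:,::-1],None,fx=2.5,fy=2.5,interpolation=cv2.INTER_CUBIC))
for n,z,F in (("top",27,f),("side",27,g)):
    for c in blobs(masks(F)["bamboo"],100):
        P=ray(F,c,z); k=cv2.fitEllipse(c); x,y,r=circ(P)
        if r<60: print(n,len(c),"c",np.round([x,y,r],1),"px",np.round(k[0],1))
h,s,v=[f["hsv"][...,i].astype(int) for i in range(3)]
c=np.vstack(blobs((v>165)&(s<40)&(np.add.outer(np.abs(np.arange(480)-245),np.abs(np.arange(640)-320))<55),5)); print("large?",np.round(circ(ray(f,cv2.convexHull(c).reshape(-1,2),22)),1))
E
python3 look.py c1.png
```

```text
t: 9.0
ee_pos: [463.4, 193.4, 133.2]
ee_rot: [0.116, 1.566, -0.116]
contact_force: [0.4, 0.2, 0.4]
finger_gap: 85.5
9.0 pos [463.4 193.4 133.2] gap 85.5 F [0.4 0.2 0.4]
x [ 0.002  0.    -1.   ] y [0.147 0.989 0.   ] z [ 0.989 -0.147  0.002] q [ 0.16  0.36  1.7  -0.    1.08  0.31]
top 69 c [500.9 173.2  36.6] px [234.2 233.5]
top 178 c [ 480.3 -687.6   59.4] px [483.  238.7]
top 61 c [633.2  39.   35.6] px [273.1 195.7]
side 102 c [438.8 480.9  33.7] px [203.7 403.4]
side 88 c [449.5 376.3  37.1] px [226.5 371.7]
side 123 c [499.2 202.   48.7] px [249.2 314.4]
side 72 c [628.4  59.6  40.4] px [232.  268.1]
side 60 c [ 448.  -100.1   32.4] px [322.9 254.1]
large? [ 449.6 -190.2  100.7]
```

View pics/c1.png

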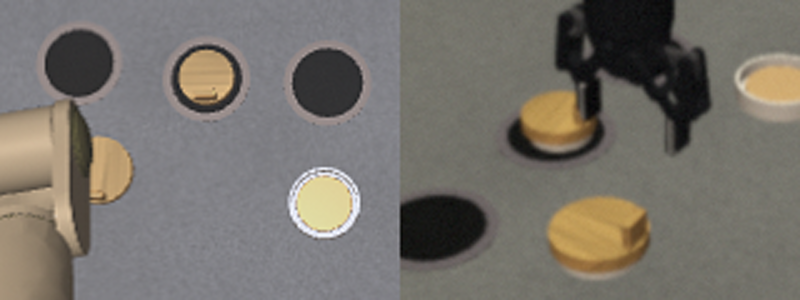

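The small dish is closed and centred on mat 2. I'll check against the first picture that the middle dish has not moved.

Run:
```python
from h import *
g=grab("side"); a=cv2.imread("pics/side0.png")[:,:,::-1]
for im in(a,g["image"]):
    F=dict(g); F["hsv"]=cv2.cvtColor(np.ascontiguousarray(im),cv2.COLOR_RGB2HSV)
    for c in blobs(masks(F)["bamboo"],100):
        u,v=c.mean(0)
        if 225<u<275 and 300<v<335: print(np.round(c.mean(0),2),c.min(0),c.max(0))
    h,s,v=[F["hsv"][...,i].astype(int) for i in range(3)]
```

```text
[250.32 314.18] [230 300] [268 329]
[252.25 314.19] [230 300] [270 329]
```

Unmoved. Descending and gripping the middle fin.

```bash
python3 -m handwheel '0.05 0 0 0 0 0 -1;0.08 0 0 0 0 0 -1;0.1 0 0 0 0 0 -1;0.1 0 0 0 0 0 -1;0.1 0 0 0 0 0 0;0.1 0 0 0 0 0 0.5;0.1 0 0 0 0 0 1;0.1 0 0 0 0 0 1;0.1 0 0 0 0 0 1;0.1 0 0 0 0 0 1;0.1 0 0 0 0 0 1;0.1 0 0 0 0 0 1'; python3 st.py
```

```text
t: 10.35
ee_pos: [465.5, 192.0, 33.5]
ee_rot: [0.119, 1.565, -0.118]
contact_force: [-0.1, -0.5, 6.1]
finger_gap: 8.6
10.3 pos [465.5 192.   33.5] gap 8.6 F [-0.1 -0.5  6.1]
x [ 0.003  0.    -1.   ] y [0.151 0.989 0.001] z [ 0.989 -0.151  0.003] q [ 0.16  0.52  1.78 -0.    0.84  0.31]
```

```bash
python3 -m handwheel '-0.006 0 0.0006 0 4 0 1;-0.012 0 0.002 0 8 0 1;-0.018 0 0.0036 0 11 0 1;-0.018 0 0.0036 0 11 0 1;-0.018 0 0.0036 0 11 0 1;-0.018 0 0.0036 0 11 0 1;-0.018 0 0.0036 0 11 0 1'; python3 st.py;python3 - <<'E'
from h import *
g=grab("side"); crop(g,210,270,310,345,8,"m4.png")
E
```

```text
t: 11.05
ee_pos: [468.5, 191.5, 51.3]
ee_rot: [0.133, 1.756, -0.109]
contact_force: [-0.1, -0.1, -1.0]
finger_gap: 8.7
11.1 pos [468.5 191.5  51.3] gap 8.7 F [-0.1 -0.1 -1. ]
x [-0.186  0.029 -0.982] y [0.15  0.989 0.001] z [ 0.971 -0.148 -0.188] q [0.13 0.58 1.63 0.06 1.12 0.25]
```

View pics/m4.png

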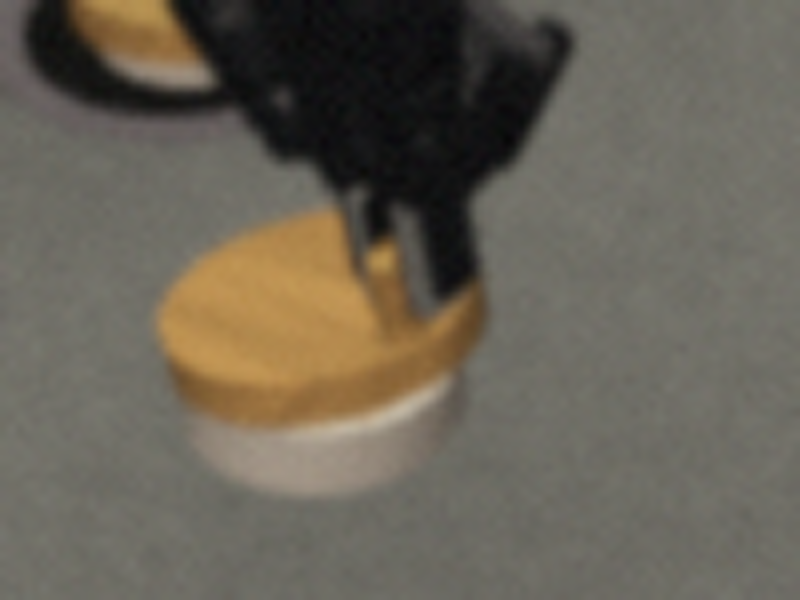

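The middle lid is tilted with its far edge down. Levelling and raising it.

```bash
python3 -m handwheel '-0.001 0 -0.002 0 -4 0 1;-0.003 0 -0.0036 0 -8 0 1;-0.003 0 -0.0036 0 -10.9 0 1;-0.003 0 -0.0036 0 -10.9 0 1;-0.003 0 -0.0036 0 -10.9 0 1;-0.003 0 -0.0036 0 -10.9 0 1;-0.003 0 -0.0036 0 -10.9 0 1;-0.003 0 -0.0036 0 -10.9 0 1'; python3 st.py;python3 - <<'E'
from h import *
g=grab("side"); crop(g,210,270,310,345,8,"m5.png")
E
```

```text
t: 11.9
ee_pos: [465.8, 191.9, 54.8]
ee_rot: [0.119, 1.567, -0.118]
contact_force: [0.5, 0.6, -0.3]
finger_gap: 8.4
11.9 pos [465.8 191.9  54.8] gap 8.4 F [ 0.5  0.6 -0.3]
x [ 0.001  0.    -1.   ] y [0.151 0.989 0.001] z [ 0.989 -0.151  0.001] q [0.16 0.48 1.76 0.   0.89 0.31]
```

View pics/m5.png

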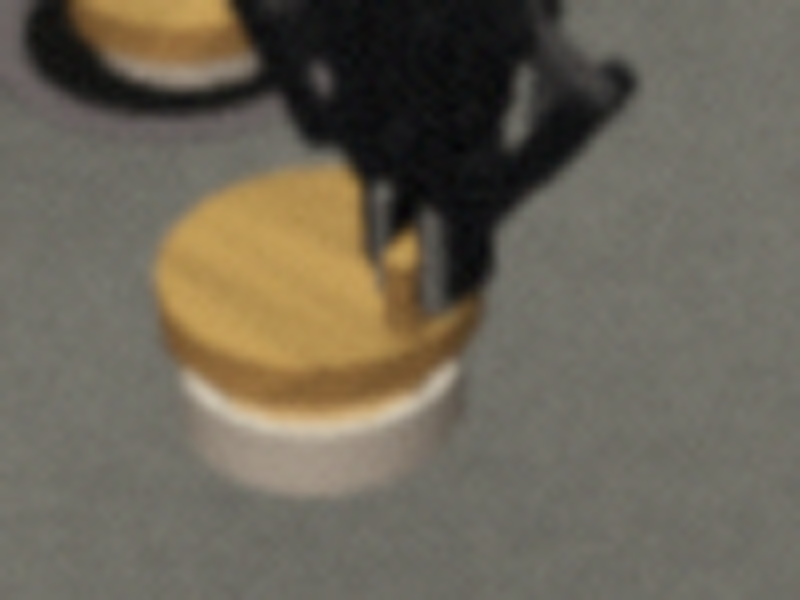

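It is level and clear. Lowering.

```bash
python3 -m handwheel '0.006 0 0 0 0 0 1;0.012 0 0 0 0 0 1;0.017 0 0 0 0 0 1;0.0215 0 0 0 0 0 1;0.0215 0 0 0 0 0 1;0.0215 0 0 0 0 0 1;0.0215 0 0 0 0 0 1;0.0215 0 0 0 0 0 1'; python3 st.py
python3 - <<'E'
from h import *
g=grab("side")
for c in blobs(masks(g)["bamboo"],100):
    u,v=c.mean(0)
    if 225<u<275 and 295<v<335: print(np.round(c.mean(0),2),c.min(0),c.max(0))
E
```

```text
t: 12.75
ee_pos: [465.8, 192.0, 33.5]
ee_rot: [0.119, 1.567, -0.118]
contact_force: [-2.6, 0.0, 5.3]
finger_gap: 8.7
12.8 pos [465.8 192.   33.5] gap 8.7 F [-2.6  0.   5.3]
x [ 0.001  0.001 -1.   ] y [0.15  0.989 0.001] z [ 0.989 -0.15   0.001] q [0.16 0.52 1.78 0.   0.84 0.31]
[249.1  314.56] [231 299] [266 329]
```

The lid is seated again: its lower edge is back at row 329, with 5 N pressing it home. Sliding it to mat 1.

```bash
python3 -m handwheel '0 0.002 0.006 0 0 0 1;0 0.006 0.015 0 0 0 1;0 0.011 0.026 0 0 0 1;0 0.016 0.038 0 0 0 1;0 0.021 0.05 0 0 0 1;0 0.026 0.062 0 0 0 1;0 0.031 0.074 0 0 0 1;0 0.036 0.086 0 0 0 1;0 0.041 0.098 0 0 0 1;0 0.046 0.11 0 0 0 1;0 0.051 0.122 0 0 0 1;0 0.056 0.134 0 0 0 1;0 0.06 0.144 0 0 0 1;0 0.062 0.149 0 0 0 1;0 0.062 0.149 0 0 0 1;0 0.062 0.149 0 0 0 1;0 0.062 0.149 0 0 0 1'; python3 st.py
```

```text
t: 14.5
ee_pos: [622.4, 230.8, 33.6]
ee_rot: [0.119, 1.566, -0.118]
contact_force: [1.0, -0.2, 1.7]
finger_gap: 8.2
14.5 pos [622.4 230.8  33.6] gap 8.2 F [ 1.  -0.2  1.7]
x [ 0.001  0.001 -1.   ] y [0.15  0.989 0.001] z [ 0.989 -0.15   0.001] q [0.18 0.81 1.24 0.   1.1  0.33]
```

```bash
python3 -m handwheel '0 0 0 0 0 0 -1;0 0 0 0 0 0 -1;0 0 0 0 0 0 -1;0 0 0 0 0 0 -1;0 0 0 0 0 0 -1;-0.05 0 0 0 0 0 -1;-0.1 0 0 0 0 0 -1;-0.1 -0.39 -0.201 83 0 0 -0.18;-0.1 -0.39 -0.201 83 0 0 -0.18;-0.1 -0.39 -0.201 83 0 0 -0.18;-0.1 -0.39 -0.201 83 0 0 -0.18;-0.1 -0.39 -0.201 83 0 0 -0.18;-0.1 -0.39 -0.201 83 0 0 -0.18;-0.1 -0.39 -0.201 83 0 0 -0.18;-0.1 -0.39 -0.201 83 0 0 -0.18;-0.1 -0.39 -0.201 83 0 0 -0.18;-0.1 -0.39 -0.201 83 0 0 -0.18;-0.1 -0.39 -0.201 83 0 0 -0.18;-0.1 -0.39 -0.201 83 0 0 -0.18;-0.1 -0.39 -0.201 83 0 0 -0.18'; python3 st.py
python3 - <<'E'
from h import *
f=grab("top"); g=grab("side")
a=np.hstack([f["image"][160:290,195:415],g["image"][200:330,150:370]])
cv2.imwrite("pics/c2.png",cv2.resize(a[:,:,::-1],None,fx=1.8,fy=1.8,interpolation=cv2.INTER_CUBIC))
for (u,w,z) in((222,190,27),(273,197,27)):
    m=np.zeros((480,640),bool); m[w-24:w+24,u-26:u+26]=masks(f)["bamboo"][w-24:w+24,u-26:u+26]
    for c in blobs(m): print("lid",np.round(circ(ray(f,c+.0,z)),1))
h,s,v=[f["hsv"][...,i].astype(int) for i in range(3)]
soap=(h>20)&(h<36)&(s>60)&(v>150); soap[:,:295]=0; soap[:,350:]=0; soap[:,:][:170]=0; soap[290:]=0
for c in blobs(soap,150): print("soap",np.round(circ(ray(f,c,12)),1),c.mean(0),len(c))
a=cv2.cvtColor(cv2.imread("pics/top0.png"),cv2.COLOR_BGR2HSV).astype(int); h,s,v=[a[...,i] for i in range(3)]
soap=(h>20)&(h<36)&(s>60)&(v>150); soap[:,:295]=0; soap[:,350:]=0; soap[:170]=0; soap[290:]=0
for c in blobs(soap,150): print("soap0",np.round(circ(ray(f,c,12)),1),c.mean(0),len(c))
E
```

```text
t: 16.5
ee_pos: [365.2, -124.0, 133.0]
ee_rot: [1.229, 1.196, -1.227]
contact_force: [-0.3, 0.2, 0.5]
finger_gap: 50.3
16.5 pos [ 365.2 -124.   133. ] gap 50.3 F [-0.3  0.2  0.5]
x [ 0.001  0.001 -1.   ] y [ 1.    -0.025  0.001] z [-0.025 -1.    -0.001] q [-0.63  0.12  2.02  0.    1.    0.96]
lid [657.2 220.   43.4]
lid [633.1  39.   35.5]
soap0 [ 455.  -123.9   35.4] [320.34482759 247.        ] 58
```

View pics/c2.png

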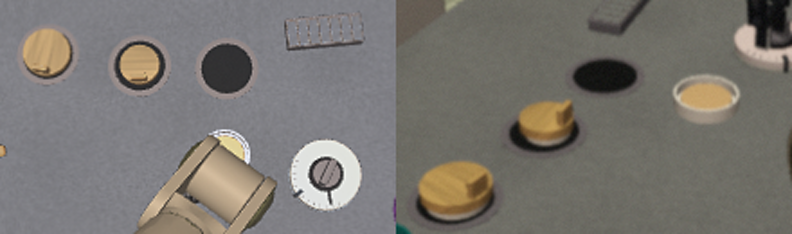

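Both lidded dishes are closed on their mats: the middle lid is about 5 mm off its mat's centre, the small about 3 mm. Lowering behind the large dish and checking that it hasn't moved.

```bash
python3 -m handwheel '0.05 0 0 0 0 0 -0.18;0.09 0 0 0 0 0 -0.18;0.115 0 0 0 0 0 -0.18;0.128 0 0 0 0 0 -0.18;0.128 0 0 0 0 0 -0.18;0.128 0 0 0 0 0 -0.18'; python3 st.py
python3 - <<'E'
from h import *
g=grab("side")
for im in(cv2.imread("pics/side0.png")[:,:,::-1],g["image"]):
    hs=cv2.cvtColor(np.ascontiguousarray(im),cv2.COLOR_RGB2HSV).astype(int); h,s,v=[hs[...,i] for i in range(3)]
    m=(h>10)&(h<30)&(s>90)&(v>120); m[:,:302]=0; m[:,345:]=0; m[:240]=0; m[275:]=0
    for c in blobs(m,40): print(np.round(c.mean(0),2),c.min(0),c.max(0),np.round(circ(ray(g,c,12)),1))
E
```

```text
t: 17.2
ee_pos: [365.7, -123.9, 5.3]
ee_rot: [1.229, 1.197, -1.226]
contact_force: [-0.4, -0.7, 0.0]
finger_gap: 50.7
17.2 pos [ 365.7 -123.9    5.3] gap 50.7 F [-0.4 -0.7  0. ]
x [ 0.001  0.001 -1.   ] y [ 1.    -0.025  0.001] z [-0.025 -1.    -0.001] q [-0.63  0.39  2.13  0.    0.62  0.96]
[322.98 254.18] [310 248] [336 260] [ 456.8 -121.1   33.1]
[322.98 254.18] [310 248] [336 260] [ 456.8 -121.1   33.1]
```

The dish hasn't moved. Pushing it with the two-finger cradle towards mat 3.

```bash
python3 -m handwheel '0 0.015 0 0 0 0 -0.18;0 0.028 0 0 0 0 -0.18;0 0.036 0 0 0 0 -0.18;0 0.044 0 0 0 0 -0.18;0 0.054 0 0 0 0 -0.18;0 0.065 0 0 0 0 -0.18;0 0.076 0 0 0 0 -0.18;0 0.088 0 0 0 0 -0.18;0 0.1 0 0 0 0 -0.18;0 0.112 0 0 0 0 -0.18;0 0.124 0 0 0 0 -0.18;0 0.136 0 0 0 0 -0.18;0 0.148 0 0 0 0 -0.18;0 0.16 0 0 0 0 -0.18;0 0.172 0 0 0 0 -0.18;0 0.182 0 0 0 0 -0.18;0 0.19 0 0 0 0 -0.18;0 0.197 0 0 0 0 -0.18;0 0.203 0 0 0 0 -0.18;0 0.203 0 0 0 0 -0.18'; python3 st.py
cat > big.py <<'E'
from h import *
f=grab("top"); g=grab("side")
for n,F in(("top",f),("side",g)):
    h,s,v=[F["hsv"][...,i].astype(int) for i in range(3)]
    m=(h>(20 if n=="top" else 10))&(h<36)&(s>60)&(v>120)
    for c in blobs(m,40):
        x,y,r=circ(ray(F,c,12))
        if 25<r<60 and -200<y<-60 and 400<x<720: print(n,np.round([x,y,r],1),len(c))
E
python3 big.py
```

```text
t: 19.25
ee_pos: [569.6, -129.3, 6.2]
ee_rot: [1.229, 1.194, -1.225]
contact_force: [-0.4, -0.1, 0.3]
finger_gap: 50.6
19.2 pos [ 569.6 -129.3    6.2] gap 50.6 F [-0.4 -0.1  0.3]
x [ 0.003 -0.    -1.   ] y [ 1.    -0.025  0.003] z [-0.025 -1.     0.   ] q [-0.42  0.7   1.54  0.    0.9   1.17]
side [ 626.8 -126.5   32.8] 57
```

The large dish measures about (625,-129) against the mat at (629,-129). Backing off, then measuring the dial.

```bash
python3 -m handwheel '0 -0.03 0 0 0 0 -0.18;0 -0.08 0 0 0 0 -0.18;-0.05 -0.08 0 0 0 0 -1;-0.1 -0.08 0 0 0 0 -1;-0.13 -0.08 0 0 0 0 -1;-0.13 -0.12 0 0 0 0 -1;-0.13 -0.12 0 0 0 0 -1'; python3 st.py
cat > dial.py <<'E'
from h import *
def dial(f,show=True):
    v=f["hsv"][...,2].astype(np.float32); s=f["hsv"][...,1]
    m=(v>150)&(s<45); m[:, :340]=0; m[:,415:]=0; m[:225]=0; m[292:]=0
    c=max(blobs(m,200),key=len); P=ray(f,cv2.convexHull(c).reshape(-1,2),24); cx,cy,r=circ(P); print("dial",np.round([cx,cy,r],1))
    an=np.radians(np.arange(0,360,1.5))
    def ring(R0,z):
        return cv2.remap(v,*[a.astype(np.float32).reshape(-1,1) for a in proj(f,np.c_[cx+R0*np.cos(an),cy+R0*np.sin(an),np.full(len(an),z)]).T],cv2.INTER_LINEAR).ravel()
    for R0 in (40,46,51,62,65):
        w=ring(R0,24); b=np.median(w); k=w<b-35
        print(R0,[(int(np.degrees(a)),int(x)) for a,x in zip(an[k],w[k])])
    return cx,cy
E
python3 - <<'E'
from dial import *
import big
f=grab("top"); cx,cy=dial(f); g=grab("side")
a=f["image"][234:282,352:400]; u,v=proj(g,[[cx,cy,40]])[0].astype(int); b=g["image"][v-24:v+24,u-24:u+24]
cv2.imwrite("pics/d.png",cv2.resize(np.hstack([a,b])[:,:,::-1],None,fx=8.3,fy=8.3,interpolation=cv2.INTER_CUBIC))
E
```

```text
t: 20.05
ee_pos: [445.6, -125.4, 136.1]
ee_rot: [1.229, 1.195, -1.227]
contact_force: [0.8, 0.5, -0.5]
finger_gap: 85.4
20.1 pos [ 445.6 -125.4  136.1] gap 85.4 F [ 0.8  0.5 -0.5]
x [ 0.002  0.    -1.   ] y [ 1.    -0.026  0.002] z [-0.026 -1.    -0.   ] q [-0.53  0.28  1.81  0.    1.05  1.07]
top [ 619.3 -134.7   35.3] 57
side [ 621.1 -131.4   37.5] 64
dial [ 416.9 -315.3   67.9]
40 [(180, 164), (181, 131), (183, 113), (184, 98), (186, 84), (187, 103), (189, 152)]
46 [(180, 188), (181, 164), (183, 124), (184, 84), (186, 61), (187, 98), (189, 135), (190, 170)]
51 [(183, 154), (184, 97), (186, 95), (187, 119), (189, 147), (190, 182)]
62 [(117, 147), (118, 102), (119, 82), (121, 87), (123, 136), (124, 186), (248, 185)]
65 [(118, 116), (119, 75), (121, 89), (123, 121), (124, 164), (156, 164), (162, 164), (163, 154), (165, 151), (166, 151), (168, 149), (169, 158), (171, 166), (177, 161), (178, 162), (183, 160), (184, 158), (186, 163), (187, 161), (189, 153), (190, 142), (192, 127), (193, 134), (195, 153), (196, 163), (198, 165), (199, 163), (201, 140), (202, 121), (204, 150), (205, 164), (207, 165), (208, 166), (214, 163), (216, 157), (217, 156), (219, 153), (220, 151), (222, 151), (223, 149), (225, 148), (226, 143), (228, 128), (229, 137), (230, 148), (232, 150), (234, 142), (235, 141), (237, 144), (238, 134), (239, 131), (241, 146), (243, 150), (244, 140), (246, 122), (247, 123), (248, 129), (250, 144), (252, 153), (253, 153), (255, 151), (256, 147), (258, 143), (259, 146), (261, 152), (262, 159), (264, 166), (285, 165), (286, 165)]
```

View pics/d.png

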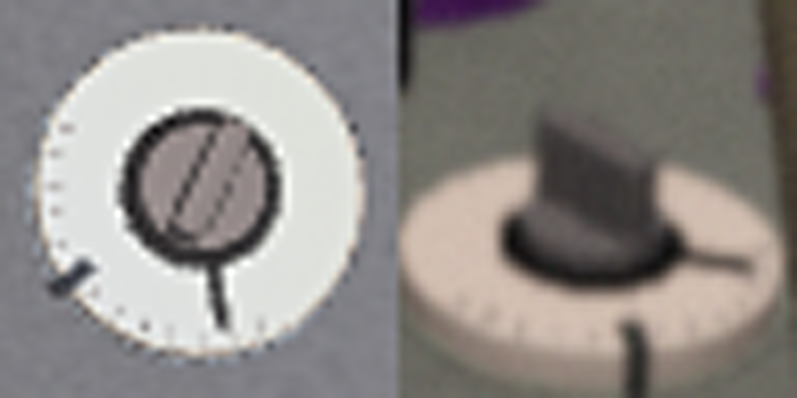

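The pointer is at about 185.7° and the mark at about 120.2°, so the pointer needs 65.5° clockwise, which is 218° of knob. The bar lies along about -21.6°. The large dish now reads about (619,-135), 11 mm off its mat's centre, so I will nudge it after the dial. Next, pre-rotating the wrist counter-clockwise so that one grasp covers the whole turn.

```bash
python3 -m handwheel '0 -0.003 0.04 -8 0 0 -1;0 -0.01 0.08 -16 0 0 -1;0 -0.015 0.12 -24 0 0 -1;0 -0.02 0.16 -32 0 0 -1;0 -0.023 0.191 -40 0 0 -1;0 -0.023 0.191 -48 0 0 -1;0 -0.023 0.191 -56 0 0 -1;0 -0.023 0.191 -64 0 0 -1;0 -0.023 0.191 -72 0 0 -1;0 -0.023 0.191 -80 0 0 -1;0 -0.023 0.191 -88 0 0 -1;0 -0.023 0.191 -96 0 0 -1;0 -0.023 0.191 -104 0 0 -1;0 -0.023 0.191 -112 0 0 -1;0 -0.023 0.191 -120 0 0 -1;0 -0.023 0.191 -128 0 0 -1;0 -0.023 0.191 -136 0 0 -1;0 -0.023 0.191 -144 0 0 -1;0 -0.023 0.191 -152 0 0 -1;0 -0.023 0.191 -160 0 0 -1'; python3 st.py
```

```text
t: 22.25
ee_pos: [422.0, -317.1, 135.7]
ee_rot: [-0.936, 1.358, 0.931]
contact_force: [0.7, 0.2, -0.2]
finger_gap: 85.5
22.2 pos [ 422.  -317.1  135.7] gap 85.5 F [ 0.7  0.2 -0.2]
x [ 0.004 -0.001 -1.   ] y [-0.933  0.36  -0.004] z [0.36  0.933 0.001] q [-0.87  0.41  1.62  0.    1.1  -2.07]
```

```bash
python3 -m handwheel '0.03 0.0044 0 0 0 0 -1;0.065 0.0044 0 0 0 0 -1;0.0925 0.0044 0 0 0 0 -1;0.0925 0.0044 0 0 0 0 -1;0.0925 0.0044 0 0 0 0 0;0.0925 0.0044 0 0 0 0 0.5;0.0925 0.0044 0 0 0 0 1;0.0925 0.0044 0 0 0 0 1;0.0925 0.0044 0 0 0 0 1;0.0925 0.0044 0 0 0 0 1;0.0925 0.0044 0 0 0 0 1;0.0925 0.0044 0 0 0 0 1'; python3 st.py
```

```text
t: 23.45
ee_pos: [419.6, -312.5, 44.2]
ee_rot: [-0.932, 1.354, 0.933]
contact_force: [7.2, 20.7, 13.4]
finger_gap: 13.0
23.4 pos [ 419.6 -312.5   44.2] gap 13.0 F [ 7.2 20.7 13.4]
x [ 0.006  0.004 -1.   ] y [-0.933  0.36  -0.004] z [0.36  0.933 0.006] q [-0.87  0.54  1.71  0.01  0.89 -2.08]
```

The bar is held (gap 13 mm). Turning clockwise, first half.

```bash
python3 -m handwheel '0 0 0 4 0 0 1;0 0 0 12 0 0 1;0 0 0 20 0 0 1;0 0 0 28 0 0 1;0 0 0 36 0 0 1;0 0 0 44 0 0 1;0 0 0 52 0 0 1;0 0 0 60 0 0 1;0 0 0 68 0 0 1;0 0 0 76 0 0 1;0 0 0 84 0 0 1;0 0 0 92 0 0 1;0 0 0 100 0 0 1;0 0 0 108 0 0 1;0 0 0 112 0 0 1;0 0 0 112 0 0 1;0 0 0 112 0 0 1'; python3 st.py
python3 - <<'E'
from dial import *
dial(grab("top"))
E
```

```text
t: 25.15
ee_pos: [421.1, -311.5, 44.3]
ee_rot: [0.595, 1.483, -0.582]
contact_force: [12.0, 5.6, -3.8]
finger_gap: 13.1
25.1 pos [ 421.1 -311.5   44.3] gap 13.1 F [12.   5.6 -3.8]
x [ 0.009  0.005 -1.   ] y [0.684 0.73  0.01 ] z [ 0.73  -0.684  0.003] q [-0.87  0.54  1.71  0.01  0.89 -0.12]Traceback (most recent call last):
  File "<stdin>", line 2, in <module>
  File "dial.py", line 5, in dial
    c=max(blobs(m,200),key=len); P=ray(f,cv2.convexHull(c).reshape(-1,2),24); cx,cy,r=circ(P); print("dial",np.round([cx,cy,r],1))
ValueError: max() iterable argument is empty
```

```bash
python3 -m handwheel '0 0 0 4 0 0 1;0 0 0 12 0 0 1;0 0 0 20 0 0 1;0 0 0 28 0 0 1;0 0 0 36 0 0 1;0 0 0 44 0 0 1;0 0 0 52 0 0 1;0 0 0 60 0 0 1;0 0 0 68 0 0 1;0 0 0 76 0 0 1;0 0 0 84 0 0 1;0 0 0 92 0 0 1;0 0 0 100 0 0 1;0 0 0 106 0 0 1;0 0 0 106 0 0 1;0 0 0 106 0 0 1;0 0 0 106 0 0 1'; python3 st.py
```

```text
t: 26.9
ee_pos: [421.5, -313.2, 44.4]
ee_rot: [1.928, 0.528, -1.907]
contact_force: [3.1, -8.6, -8.8]
finger_gap: 13.2
26.9 pos [ 421.5 -313.2   44.4] gap 13.2 F [ 3.1 -8.6 -8.8]
x [ 0.011  0.002 -1.   ] y [ 0.513 -0.858  0.004] z [-0.858 -0.513 -0.01 ] q [-0.87  0.54  1.71  0.01  0.89  1.73]
```

The full 218° turn is done. Releasing, rising and moving off to check.

```bash
python3 -m handwheel '0 0 0 0 0 0 -1;0 0 0 0 0 0 -1;0 0 0 0 0 0 -1;0 0 0 0 0 0 -1;0 0 0 0 0 0 -1;-0.04 0 0 0 0 0 -1;-0.09 0 0 0 0 0 -1;-0.095 -0.04 -0.03 -8 0 0 -1;-0.095 -0.08 -0.06 -16 0 0 -1;-0.095 -0.12 -0.09 -24 0 0 -0.18;-0.095 -0.149 -0.117 -32 0 0 -0.18;-0.095 -0.149 -0.117 -40 0 0 -0.18;-0.095 -0.149 -0.117 -48 0 0 -0.18;-0.095 -0.149 -0.117 -56 0 0 -0.18;-0.095 -0.149 -0.117 -64 0 0 -0.18;-0.095 -0.149 -0.117 -72 0 0 -0.18;-0.095 -0.149 -0.117 -80 0 0 -0.18;-0.095 -0.149 -0.117 -88 0 0 -0.18;-0.095 -0.149 -0.117 -92 0 0 -0.18;-0.095 -0.149 -0.117 -92 0 0 -0.18'; python3 st.py
cat > chk.py <<'E'
from dial import *
import big
f=big.f; dial(f)
h,s,v=[f["hsv"][...,i].astype(int) for i in range(3)]
for (u,w) in((222,190),(273,197),(321,198)):
    box=np.zeros((480,640),bool); box[w-20:w+20,u-22:u+22]=1
    # outer border of mat: grey-brown vs counter, report dark region and lids
    for nm,m,z in(("dark",(v<75)&box,0),("bamboo",masks(f)["bamboo"]&box,27),("white",(v>165)&(s<40)&box,22)):
        for c in blobs(m,20): print((u,w),nm,np.round(circ(ray(f,cv2.convexHull(c).reshape(-1,2),z)),1),len(c))
E
python3 chk.py
```

```text
t: 28.9
ee_pos: [444.4, -125.3, 140.0]
ee_rot: [0.781, 1.419, -0.771]
contact_force: [-0.1, -0.3, -0.1]
finger_gap: 50.6
28.9 pos [ 444.4 -125.3  140. ] gap 50.6 F [-0.1 -0.3 -0.1]
x [ 0.011  0.002 -1.   ] y [0.84  0.543 0.01 ] z [ 0.543 -0.84   0.004] q [-0.53  0.27  1.81  0.01  1.05  0.46]
top [ 619.4 -134.8   35.3] 57
side [ 621.2 -131.4   37.5] 63
dial [ 416.8 -315.3   67.8]
40 [(112, 168), (114, 133), (115, 96), (117, 69), (118, 73), (119, 115), (121, 152)]
46 [(115, 161), (117, 111), (118, 75), (119, 97), (121, 156)]
51 [(114, 181), (115, 132), (117, 97), (118, 89), (119, 104), (121, 151)]
62 [(117, 148), (118, 102), (119, 85), (121, 87), (123, 139), (226, 187), (248, 185)]
65 [(118, 115), (119, 74), (121, 90), (123, 120), (124, 163), (154, 163), (156, 161), (162, 160), (163, 150), (165, 149), (166, 148), (168, 150), (169, 158), (171, 165), (177, 160), (178, 160), (183, 159), (184, 158), (186, 162), (187, 161), (189, 154), (190, 143), (192, 126), (193, 130), (195, 151), (196, 161), (198, 164), (199, 162), (201, 141), (202, 119), (204, 148), (205, 163), (207, 164), (208, 165), (210, 165), (214, 163), (216, 156), (217, 155), (219, 152), (220, 149), (222, 149), (223, 147), (225, 147), (226, 143), (228, 129), (229, 135), (230, 147), (232, 149), (234, 142), (235, 142), (237, 143), (238, 134), (239, 130), (241, 145), (243, 150), (244, 140), (246, 123), (247, 124), (248, 131), (250, 144), (252, 152), (253, 153), (255, 150), (256, 147), (258, 143), (259, 145), (261, 152), (262, 157), (264, 164), (286, 165)]
(222, 190) bamboo [655.9 220.2  45.5] 78
(273, 197) dark [635.1  41.3  48.3] 112
(273, 197) bamboo [631.3  39.3  37.7] 61
(321, 198) white [ 612.4 -154.    29.6] 32
```

The pointer is at 118.2° against the mark's 120.2°, about 2 mm, which is within tolerance. Now a gentle corrective nudge of the large dish, about 10 mm towards the mat's centre.

```bash
python3 -m handwheel '0 0.025 0.035 0 0 0 -0.18;0 0.05 0.07 0 0 0 -0.18;0 0.068 0.101 0 0 0 -0.18;0.04 0.068 0.1015 0 0 0 -0.18;0.08 0.068 0.1015 0 0 0 -0.18;0.115 0.068 0.1015 0 0 0 -0.18;0.134 0.068 0.1015 0 0 0 -0.18;0.134 0.068 0.1015 0 0 0 -0.18;0.134 0.078 0.1015 0 0 0 -0.18;0.134 0.086 0.1015 0 0 0 -0.18;0.134 0.091 0.1015 0 0 0 -0.18;0.134 0.095 0.1015 0 0 0 -0.18;0.134 0.099 0.1015 0 0 0 -0.18;0.134 0.1025 0.1015 0 0 0 -0.18;0.134 0.1025 0.1015 0 0 0 -0.18'; python3 st.py
```

```text
t: 30.5
ee_pos: [587.4, -155.0, 7.7]
ee_rot: [0.783, 1.417, -0.772]
contact_force: [-1.3, -1.3, 2.7]
finger_gap: 50.1
30.5 pos [ 587.4 -155.     7.7] gap 50.1 F [-1.3 -1.3  2.7]
x [ 0.011  0.001 -1.   ] y [0.841 0.541 0.01 ] z [ 0.541 -0.841  0.005] q [-0.45  0.73  1.46  0.01  0.94  0.54]
```

Backing straight off, rising and checking everything.

```bash
python3 -m handwheel '0 -0.03 0 0 0 0 -0.18;0 -0.07 0 0 0 0 -0.18;-0.05 -0.08 0 0 0 0 -0.18;-0.1 -0.08 0 0 0 0 -0.18;-0.14 -0.11 -0.03 0 0 0 -0.18;-0.14 -0.14 -0.07 0 0 0 -0.18;-0.14 -0.14 -0.1 0 0 0 -0.18;-0.14 -0.14 -0.1 0 0 0 -0.18'; python3 st.py; python3 chk.py | grep -v '^65'
python3 - <<'E'
from h import *
f=grab("top"); g=grab("side")
a=np.hstack([f["image"][150:290,130:415],g["image"][200:340,90:375]])
cv2.imwrite("pics/fin2.png",cv2.resize(np.vstack([a[:,:285],a[:,285:]])[:,:,::-1],None,fx=2.1,fy=2.1,interpolation=cv2.INTER_CUBIC))
E
```

```text
t: 31.3
ee_pos: [412.0, -144.4, 146.0]
ee_rot: [0.784, 1.418, -0.772]
contact_force: [0.4, -0.3, -0.2]
finger_gap: 50.4
31.3 pos [ 412.  -144.4  146. ] gap 50.4 F [ 0.4 -0.3 -0.2]
x [ 0.011  0.002 -1.   ] y [0.841 0.541 0.011] z [ 0.541 -0.841  0.004] q [-0.61  0.21  1.88  0.01  1.05  0.38]
top [ 628.1 -131.    35.4] 56
side [ 629.4 -127.8   37.6] 63
dial [ 416.8 -315.3   67.8]
40 [(112, 168), (114, 133), (115, 96), (117, 70), (118, 74), (119, 115), (121, 152)]
46 [(115, 161), (117, 111), (118, 75), (119, 97), (121, 156)]
51 [(114, 181), (115, 132), (117, 98), (118, 89), (119, 104), (121, 150)]
62 [(117, 148), (118, 102), (119, 84), (121, 86), (123, 139), (248, 185)]
(222, 190) bamboo [655.8 220.3  45.4] 74
(273, 197) dark [635.1  41.4  48.4] 112
(273, 197) bamboo [631.3  39.2  37.6] 60
(321, 198) white [ 618.9 -152.1   27.5] 32
(321, 198) white [ 618.4 -118.7   34.5] 41
```

View pics/fin2.png

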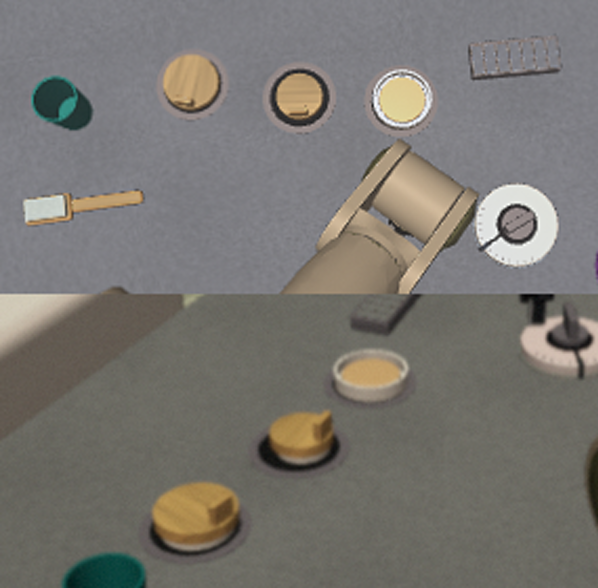

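All three dishes are centred on their mats, both lids are seated, and the pointer is on the mark. The gripper is clear, so I'm handing in.

```bash
python3 -c "
from plant import manip
print(manip.job_done())"
```

```text
the job is handed in; nothing more can be done
None
```

The job is handed in at about 31 s of robot time; no verdict was reported.

- **Airing:** I aired the small lid, then the middle one. Each was raised fin edge first with the far edge down, lifted level about 21 mm, and set straight back. The large dish had no lid, so it needed no airing.
- **Sliding:** The two lidded dishes were slid to their mats by the fin. The bare large dish was pushed there with both fingers. It ended about 11 mm off centre, so I nudged it once more.
- **Dial:** The knob was turned 218° clockwise in a single grasp.

The last camera checks showed:

| Item | Distance from target | Limit |
|---|---|---|
| Small dish from mat centre | about 4 mm | 18 mm |
| Middle dish from mat centre | about 5 mm | 18 mm |
| Large dish from mat centre | about 2 mm | 18 mm |
| Pointer from mark | about 2 mm (2°) | 5 mm |

Both lids look seated, and the gripper was clear of everything. The cup, brush and pill organizer look untouched in the last picture, but I did not measure them.

- **Disagreement:** The camera reads about 2–4 mm lower in x and y than the arm does. I compared dishes and mats within the camera only.
- **Large dish:** Right after the push the side view put it about 5 mm nearer its mat than later views did. The gripper was partly hiding the dish then, so I trusted the later views.

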